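# Lever open the tea caddy with the spreading knife

## Robot

A 6-joint arm with a two-finger parallel gripper is mounted at the origin on the work surface. World frame = base frame: x ahead of the robot, y to its left, z up, the work surface at z = 0. Lengths are in m, angles in rad, forces in N, time in s.
With the tool pointing down it reaches from about 0.425 to 0.95 m from the base axis. Payload 3.5 kg.
Tool frame: the origin (TCP) lies at the very end of the fingers, on their centre line; the grasp point (between the pads) lies 19 mm behind it (ctrl.grip_point_offset is the distance from the TCP to the grasp point, in m); z points along the fingers, y is the line along which they close (so a half turn about z gives the same grasp; the last joint's range is limited). The gripper opens to 85 mm and grips with 20 to 120 N. Pads are 22 mm wide; open, the fingers measure 114 mm over their backs; the gripper's body (76 mm by 85 mm) begins 54 mm behind the grasp point. The pads swing forward as they close: fully open they stand 13 mm farther back than shut.
Start: joints at [-1.394, 0.286, 1.577, -0, 1.279, -0.15], TCP at [0.217, -0.639, 0.231] pointing down, gripper open.
Joint ranges: [-2.77, 2.77], [-0.9, 2.22], [0.21, 2.48], [-1.53, 4.67], [0.24, 2.81], [-2.84, 2.84]. Speed limits (rad/s): [2.79, 2.79, 3.14, 3.14, 3.14, 3.14].

## Interface

Orientations are given as a unit quaternion [x, y, z, w].
In Python, from plant import telemetry, vision, ctrl gives the robot as it stands.
- The arm moves only by the tool arm_command, never from a script. Its argument "series" is one flat list of numbers, 7 for each row, row after row: the shift along the tool's x, y, z in cm, then the turn, a rotation vector about the tool's x, y, z in degrees, then the closure, from 0 (fully open) to 1 (shut). A call has 1 to 10 rows; each row is the pose to reach, as a shift and turn from the pose commanded when the call began, along the tool's axes at that moment; what a row does not reach only later rows make up. A row lasts 1/12 s, in which the tool goes at most 41.7 mm and 7.16 degrees, less where a joint would pass 70% of its speed; a pose out of reach is approached as far as the arm can. A call with a gripper value outside its range is refused whole. The fingers move at their own pace and stop on an object; "force" is the grip in N (left out, the last holds). Time passes only in rows, so rows that repeat a pose let the fingers close. It gives the time, the measured TCP pose, the force, the opening and the grip force at its end, in the units of the state.
- telemetry.get_state(): the state, without advancing time (a new reading comes with each control period).
- vision.read_camera(name): name is "side" or "top"; returns a dict with "color" (400x640x3 uint8, blue, green, red), "K" (3x3 intrinsics, pixels), "D" ([k1, k2, p1, p2, k3] as OpenCV has them; the pictures are not rectified), "rvec" (rotation vector, rad) and "tvec" (3), from world to camera coordinates, as OpenCV has them. Camera axes: x right, y down, z forward; pixel columns grow to the right and rows downward; lengths in m; the calibration is good to about 2 mm. A picture is of the moment at which its call begins. There is no depth.
- ctrl.sign_off(): hands the job in; it is judged then, once.
The state is a dict: "time": time; "qpos": joint angles; "dq": joint speeds; "joint_efforts": joint torques, N m; "eef_pos": TCP position; "tcp_rot": TCP orientation; "contact_force": force on the tool from outside, world axes, zero at the start; "wrist_torque": the same for the moment, N m; "opening": opening from 0.0 (shut) to 1.0 (fully open); "finger_force": force on a finger pad.
Only numpy, scipy, OpenCV 4.12 (cv2) and the standard library are available. Lean on these libraries where they do the work, as an engineer would, in place of code of your own. Each camera call takes 0.05 s, during which the arm holds its last target. There are 200 camera calls.

## Task

The tea caddy's lid has no knob: pick up the spreading knife from the wooden board, slide its blade into the slot under the lid's front edge and lever the lid up until it stands open, nearly upright, keeping the gripper itself off the caddy and its lid. Then set the knife down, without dropping it, lying flat and wholly within the steel drip tray, and leave the lid open and the mugs, jar and spoon where they are.

Things in the scene. Friction and masses are not known exactly. Their poses are not given: they have to be found in the camera images.
- caddy: Light-blue tin tea caddy, cream lid, fixed to the worktop: 130 mm deep (x), 120 wide (y), 85 tall without lid, walls 4 mm. Origin: centre of its underside. Front faces its own -x; lid hinged along the top of its back (+x) wall. The front wall is only 75 mm tall, leaving a slot 10 mm high, 112 mm wide under the lid (75 to 85 mm above the worktop). Contents reach no higher than 60 mm.
- slot (a point): Middle of the slot on the caddy's front face, 80 mm above the worktop; axes as the caddy's (+x goes into the slot, z up).
- lid_hinge (a point): Point on the lid's hinge axis in the middle of its width, 85 mm above the worktop, at the caddy's back; the axis runs along the caddy's y.
- caddy_lid (a joint): Opening angle of the cream lid (130 x 120 mm, 6 mm thick, about 100 g; shut, its underside is 85 mm up and its edge flush with the front face), rad: 0 shut, 1.57 upright, stop at 1.75. The hinge is stiff (0.09 N m of friction): the lid stays at whatever angle it is left; 1 to 1.5 N at its front edge lifts it.
- board: Wooden board fixed to the worktop, 110 mm (its x) by 230 mm (its y), 15 mm thick; origin: centre of its underside. The knife lies on it at the start.
- knife: Loose spreading knife, 175 mm long, about 90 g: dark wooden handle 95 mm long, 24 x 24 mm section; rigid steel blade 80 x 20 mm, 2.5 mm thick, lying flat, its mid-plane 12 mm above the handle's underside. Origin: underside of the handle's front end, where the blade begins; +x along the blade, z up. Centre of mass about 35 mm behind the origin. At the start the blade points roughly to world +y.
- knife_tip (a point): Tip of the blade, in its mid-plane (80 mm ahead of the knife's origin, 12 mm above the handle's underside).
- knife_butt (a point): Rear end of the knife's handle, at mid-height (95 mm behind the knife's origin, 12 mm above the underside).
- tray: Steel drip tray fixed to the worktop, 160 mm (its x) by 250 mm (its y), rim 10 mm high, wall and floor 4 mm thick (inside 152 x 242 mm, floor 4 mm above the worktop). Origin: centre of its underside. The knife fits along its y, either way round.
- mug_blue: Blue mug, 80 mm across, 92 mm tall, handle at its +y; leave alone. Origin: centre of its underside.
- mug_red: Red mug, same size; leave alone.
- mug_white: White mug, same size; leave alone.
- jar: Amber glass jar with a white cap, 68 mm across, 90 mm tall; leave alone. Origin: centre of its underside.
- spoon: Steel spoon 150 mm long on the worktop beside the tray (on its -y side); leave alone.
Not all that is in view belongs to the job. Of the things that look like the knife, the middle-sized one is meant. What is shaped like the caddy but orange is not meant.

How it is judged:
By the outcome, as a careful person would: the job done as asked, in the order asked, and still so for the second after the job is handed in, with the robot touching nothing.
It also fails if it takes over 53 s, if anything falls off the work surface, if the arm or the gripper's body presses on something with over 40 N, if the wrist force passes 120 N, or if a joint passes its speed limit or range.

## Working session

There is one attempt and no reset: what is moved stays moved. The work goes in short steps, Python scripts to look and compute and a tool call to move; the robot and the scene stay as the last step left them, time stands still between calls to the robot, and variables do not carry over. Pictures are saved under pics/ and viewed, at most 11 in all, crops included, and the job is handed in when it is done.

Besides the shell and the picture viewer there is one more tool, called by a JSON object that holds its "method" and its "body". arm_command: Moves the arm, as the interface text tells. Its arguments: {"type":"object","properties":{"series":{"type":"array","items":{"type":"number"}},"force":{"type":"number"}},"required":["series"]}

```bash
mkdir -p pics
cat > h.py <<'E'
import numpy as np, cv2
from plant import telemetry, vision, ctrl
from scipy.spatial.transform import Rotation as R
def cam(n):
    c=vision.read_camera(n); return c
def ray(c,px):
    u=cv2.undistortPoints(np.array([[px]],float),np.array(c['K']),np.array(c['D']))[0,0]
    Rm=cv2.Rodrigues(np.array(c['rvec'],float))[0]; t=np.array(c['tvec'],float).ravel()
    return -Rm.T@t, Rm.T@np.array([u[0],u[1],1.])
def onz(c,px,z):
    o,d=ray(c,px); return o+d*(z-o[2])/d[2]
def proj(c,P):
    return cv2.projectPoints(np.array(P,float).reshape(-1,1,3),np.array(c['rvec'],float),np.array(c['tvec'],float),np.array(c['K']),np.array(c['D']))[0][:,0]
E
python3 - <<'E'
from h import *
for n in('top','side'):
    c=cam(n); cv2.imwrite(f'pics/{n}0.png',c['color']); o,d=ray(c,(320,200)); print(n,o.round(3),d.round(3),np.array(c['K'])[0,0])
s=telemetry.get_state();print(s['eef_pos'],s['tcp_rot'],s['time'])
E
```

```text
top [ 0.306 -0.012  1.085] [ 0.203 -0.02  -0.979] 388.2192911467133
side [0.134 1.052 1.099] [ 0.237 -0.689 -0.685] 441.46068994825134
[ 0.21659617 -0.63867259  0.23004831] [ 9.86679395e-01  1.62673290e-01 -1.19426484e-05 -1.08251880e-03] 0.1
```

View pics/top0.png

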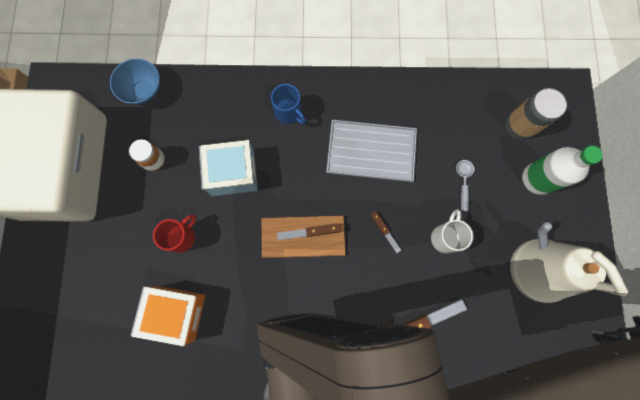

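View pics/side0.png

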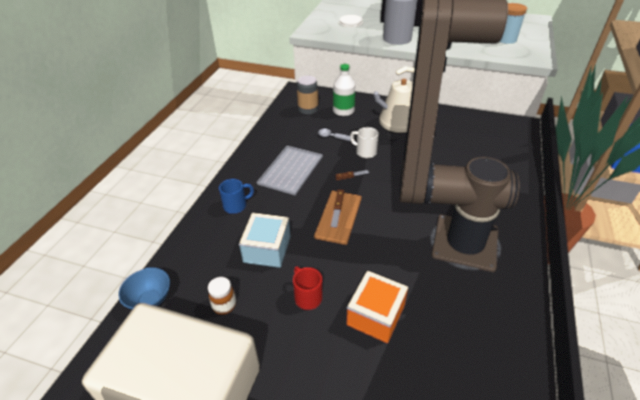

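Run:
```python
from h import *
im=cv2.imread('pics/top0.png')
cv2.imwrite('pics/crop0.png',cv2.resize(im[135:260,190:410],None,fx=3.6,fy=3.6,interpolation=cv2.INTER_CUBIC))
c=cam('top'); hsv=cv2.cvtColor(c['color'],cv2.COLOR_BGR2HSV)
def rect(mask,x0,x1,y0,y1,z,name):
    m=np.zeros(mask.shape,np.uint8); m[y0:y1,x0:x1]=mask[y0:y1,x0:x1]
    k=max(cv2.findContours(m,0,1)[0],key=cv2.contourArea)
    W=np.array([onz(c,p,z)[:2] for p in k[:,0].astype(float)],np.float32)
    r=cv2.minAreaRect(W); print(name,cv2.contourArea(k),np.round(r[0],4),np.round(r[1],4),round(r[2],1)); print(cv2.boxPoints(r).round(4).tolist())
H,S,V=cv2.split(hsv)
rect(((S<60)&(V>185)).astype(np.uint8),195,260,135,200,.091,'lid cream')
rect(((V>60)).astype(np.uint8),320,425,115,188,.010,'tray')
rect(((S>70)&(V>60)).astype(np.uint8),255,350,205,262,.015,'board')
for p in [(278,236),(306,233),(341,228)]: print(p,c['color'][p[1],p[0]],hsv[p[1],p[0]],onz(c,p,.027).round(4))
for p in [(288,235),(265,220),(325,230)]: print(p,hsv[p[1],p[0]])
print(hsv[148,215],hsv[165,225],hsv[190,235])
```

```text
lid cream 2050.0 [0.6086 0.2198] [0.1194 0.1322] 7.6
[[0.5406000018119812, 0.2773999869823456], [0.5580999851226807, 0.14640000462532043], [0.6765000224113464, 0.16210000216960907], [0.6589999794960022, 0.29319998621940613]]
tray 4875.0 [ 0.6777 -0.1809] [0.2587 0.1762] 84.3
[[0.5773000121116638, -0.30090001225471497], [0.7526999711990356, -0.3183000087738037], [0.7781000137329102, -0.06080000102519989], [0.6028000116348267, -0.04340000078082085]]
board 3301.0 [0.4264 0.0132] [0.1132 0.2312] 2.4
[[0.3650999963283539, 0.12630000710487366], [0.37459999322891235, -0.1046999990940094], [0.4876999855041504, -0.10000000149011612], [0.4781999886035919, 0.13099999725818634]]
(278, 236) [161 155 153] [113  13 161] [0.4245 0.0805 0.027 ]
(306, 233) [107 110 124] [  5  35 124] [0.4335 0.0042 0.027 ]
(341, 228) [ 53  79 111] [ 13 133 111] [ 0.4483 -0.0917  0.027 ]
(288, 235) [108  16 164]
(265, 220) [ 14 137 168]
(325, 230) [ 10 135 102]
[ 47  10 232] [ 96  54 225] [ 99  61 100]
```

View pics/crop0.png

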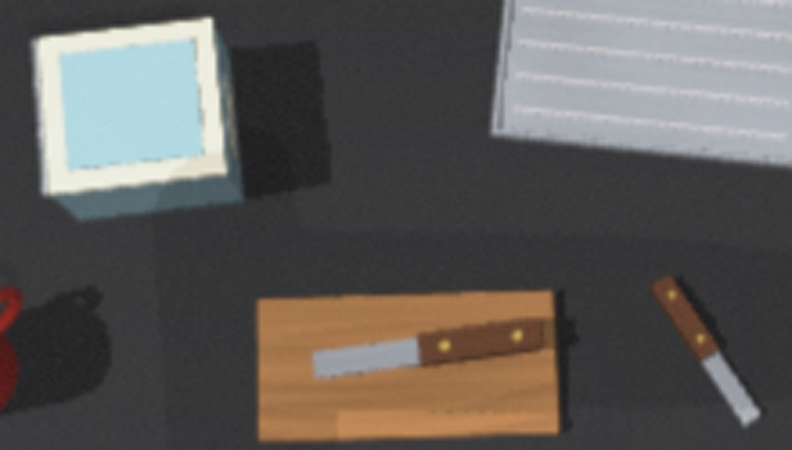

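Run:
```python
from h import *
a=cv2.imread('pics/top0.png')[130:205,190:265]; b=cv2.imread('pics/side0.png')[205:275,230:300]
f=lambda i:cv2.resize(i,(390,390),interpolation=cv2.INTER_CUBIC)
cv2.imwrite('pics/crop1.png',np.hstack([f(a),f(b)]))
c=cam('top'); hsv=cv2.cvtColor(c['color'],cv2.COLOR_BGR2HSV)
H,S,V=cv2.split(hsv)
# knife: within the board interior, blade = low saturation, handle = dark brown
def rect(mask,z,name):
    k=max(cv2.findContours(mask.astype(np.uint8),0,1)[0],key=cv2.contourArea)
    W=np.array([onz(c,p,z)[:2] for p in k[:,0].astype(float)],np.float32)
    r=cv2.minAreaRect(W); print(name,cv2.contourArea(k),np.round(r[0],4),np.round(r[1],4),round(r[2],1)); print(cv2.boxPoints(r).round(4).tolist())
box=np.zeros(V.shape,bool); box[218:248,266:344]=1
rect(box&(S<60)&(V>110),.0283,'blade')
rect(box&(((V<125)&(S>50))),.039,'handle')
# lid whole silhouette
box[:]=0; box[135:195,195:262]=1
rect(box&(V>170),.091,'lid')
```

```text
blade 190.0 [0.4301 0.044 ] [0.0206 0.0805] 8.4
[[0.414000004529953, 0.08229999989271164], [0.42570000886917114, 0.0027000000700354576], [0.44609999656677246, 0.00570000009611249], [0.4343999922275543, 0.08529999852180481]]
handle 302.0 [ 0.4422 -0.0462] [0.0254 0.1045] 8.8
[[0.42170000076293945, 0.0035000001080334187], [0.4375999867916107, -0.0997999981045723], [0.4627000093460083, -0.09589999914169312], [0.44679999351501465, 0.007400000002235174]]
lid 2083.0 [0.6079 0.2197] [0.121  0.1323] 7.6
[[0.5392000079154968, 0.27720001339912415], [0.5566999912261963, 0.1460999995470047], [0.6766999959945679, 0.16210000216960907], [0.6592000126838684, 0.29319998621940613]]
```

View pics/crop1.png

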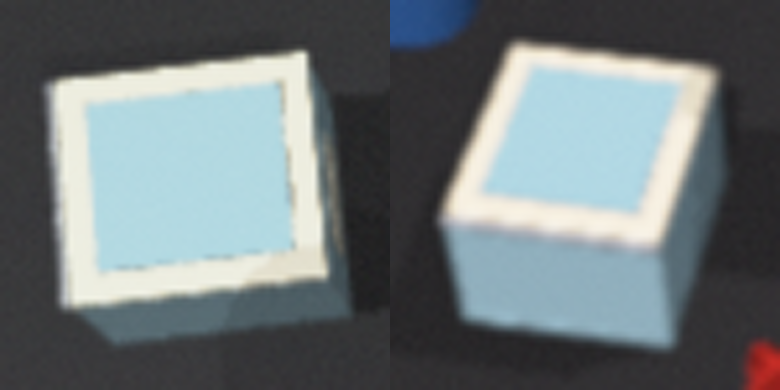

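```bash
cat >> h.py <<'E'
YAW=97.6
def down(yaw=YAW):
    a=np.radians(yaw); x=np.array([np.cos(a),np.sin(a),0]); z=np.array([0,0,-1.]); return R.from_matrix(np.c_[x,np.cross(z,x),z])
def rel(P,Q,base=None):
    s=telemetry.get_state(); p0,q0=base or (np.array(s['eef_pos']),R.from_quat(s['tcp_rot']))
    return np.r_[q0.inv().apply(np.array(P)-p0)*100,(q0.inv()*Q).as_rotvec(degrees=True)].round(2).tolist()
def st():
    s=telemetry.get_state(); print(round(s['time'],2),'tcp',np.round(s['eef_pos'],4),'eul',R.from_quat(s['tcp_rot']).as_euler('ZYX',degrees=True).round(1),'F',np.round(s['contact_force'],1),'T',np.round(s['wrist_torque'],2),'open',round(s['opening'],3),'ff',np.round(s['finger_force'],1),'q',np.round(s['qpos'],2))
E
python3 - <<'E'
from h import *
c=cam('top')
print('kettle',onz(c,(545,270),0),onz(c,(592,268),.2),'whitemug',onz(c,(452,240),.0))
st()
print(rel([.217,-.639,.38],R.from_quat(telemetry.get_state()['tcp_rot'])))
print(rel([.40,-.30,.33],down(58)))
print(rel([.4405,-.03,.25],down()))
E
```

```text
kettle [ 0.34181527 -0.65345754  0.        ] [ 0.34102899 -0.6401531   0.2       ] whitemug [ 0.42147047 -0.40368891  0.        ]
0.25 tcp [ 0.2166 -0.639   0.2307] eul [  18.7   -0.  -179.9] F [-0.1 -0.2 -0.4] T [ 0.   -0.    0.04] open 1.002 ff 0.0 q [-1.39  0.29  1.58  0.    1.28 -0.15]
[0.04, -0.0, -14.93, 0.0, 0.0, 0.0]
[28.25, -26.23, -9.9, -0.06, -0.03, -39.28]
[40.75, -50.49, -1.87, -0.05, -0.05, -78.88]
```

{"method": "arm_command", "body": {"series": [0,0,-8,0,0,0,0,0,0,-15,0,0,0,0,10,-6,-14,0,0,-12,0,19,-14,-12,0,0,-24,0,28.3,-26.2,-9.9,0,0,-39.3,0,34,-38,-6,0,0,-55,0,40.75,-50.5,-1.9,0,0,-78.9,0,40.75,-50.5,-1.9,0,0,-78.9,0,40.75,-50.5,-1.9,0,0,-78.9,0,40.75,-50.5,-1.9,0,0,-78.9,0], "force": 90}}

```text
time: 1.08
eef_pos: [0.345, -0.3407, 0.3037]
tcp_rot: [0.786, 0.618, 0.0, 0.0]
contact_force: [0.8, 0.0, -0.5]
opening: 0.999
finger_force: 0.0
```

Run:
```python
from h import *
st();print(rel([.4405,-.03,.15],down()))
```

```text
1.08 tcp [ 0.345  -0.3407  0.3037] eul [ 76.3   0.  180. ] F [ 0.8  0.  -0.5] T [ 0.07 -0.05  0.02] open 0.999 ff 0.0 q [-0.99 -0.19  1.94  0.    1.39 -0.75]
[32.45, 1.94, 15.37, 0.02, 0.01, -21.25]
```

{"method": "arm_command", "body": {"series": [10,1.94,3,0,0,-10,0,32.45,1.94,15.37,0,0,-21.25,0,32.45,1.94,15.37,0,0,-21.25,0,32.45,1.94,15.37,0,0,-21.25,0,32.45,1.94,15.37,0,0,-21.25,0,32.45,1.94,15.37,0,0,-21.25,0,32.45,1.94,15.37,0,0,-21.25,0,32.45,1.94,15.37,0,0,-21.25,0,32.45,1.94,15.37,0,0,-21.25,0,32.45,1.94,15.37,0,0,-21.25,0]}}

```text
time: 1.92
eef_pos: [0.4403, -0.0283, 0.1472]
tcp_rot: [0.659, 0.752, -0.001, -0.003]
contact_force: [0.2, 0.1, 0.6]
opening: 1.0
finger_force: 0.0
```

Run:
```python
from h import *
st();print(rel([.4405,-.03,.017],down(98)))
c=cam('side'); im=c['color']; cv2.imwrite('pics/s1.png',cv2.resize(im[150:260,260:420],None,fx=4.5,fy=4.5,interpolation=cv2.INTER_CUBIC))
print('butt',proj(c,[.45,-.0895,.027]),'tip',proj(c,[.4241,.0838,.027]),'orig',proj(c,[.4359,.0045,.039]))
```

```text
1.92 tcp [ 0.4403 -0.0283  0.1472] eul [  97.6   -0.2 -179.7] F [0.2 0.1 0.6] T [ 0.02  0.04 -0.04] open 1.0 ff 0.0 q [-0.3  -0.15  2.2   0.    1.1  -0.43]
[-0.22, 0.06, 13.02, -0.29, -0.22, -0.45]
butt [[339.76687514 191.80301603]] tip [[332.63353084 226.75039205]] orig [[336.09313397 207.55607394]]
```

View pics/s1.png

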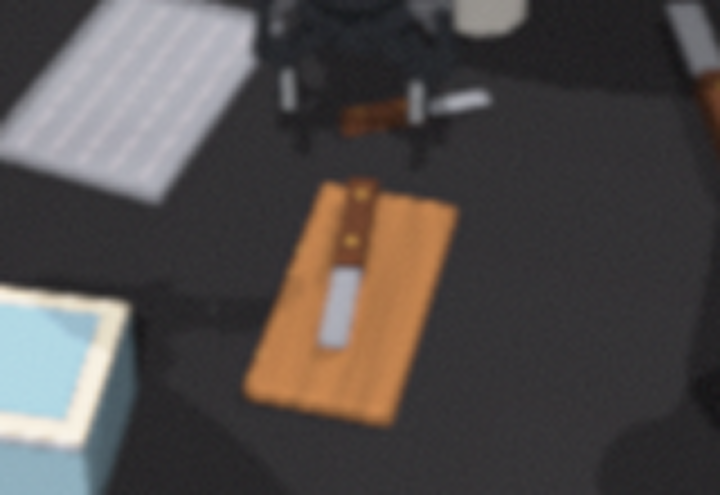

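{"method": "arm_command", "body": {"series": [-0.2,0,4,0,0,0,0,-0.2,0,8,0,0,0,0,-0.2,0,11,0,0,0,0,-0.2,0,12.5,0,0,0,0,-0.2,0,13,0,0,0,0,-0.2,0,13,0,0,0,0,-0.2,0,13,0,0,0,0]}}

```text
time: 2.55
eef_pos: [0.4435, -0.0355, 0.0217]
tcp_rot: [0.661, 0.75, 0.0, 0.001]
contact_force: [1.6, 0.1, 0.4]
opening: 1.0
finger_force: 0.0
```

Run:
```python
from h import *
st()
```

```text
2.55 tcp [ 0.4435 -0.0355  0.0217] eul [9.720e+01 1.000e-01 1.799e+02] F [1.6 0.1 0.4] T [ 0.04 -0.02 -0.03] open 1.0 ff 0.0 q [-0.31  0.08  2.26 -0.    0.8  -0.43]
```

{"method": "arm_command", "body": {"series": [0,0,0.2,0,0,0,0,0,0,0.4,0,0,0,0,0,0,0.4,0,0,0,0.3,0,0,0.4,0,0,0,0.6,0,0,0.4,0,0,0,0.9,0,0,0.4,0,0,0,1,0,0,0.4,0,0,0,1,0,0,0.4,0,0,0,1,0,0,0.4,0,0,0,1,0,0,0.4,0,0,0,1]}}

```text
time: 3.38
eef_pos: [0.4428, -0.0346, 0.0168]
tcp_rot: [0.661, 0.751, 0.0, 0.0]
contact_force: [0.3, 1.1, 4.0]
opening: 0.261
finger_force: 90.1
```

Run:
```python
from h import *
st()
```

```text
3.38 tcp [ 0.4428 -0.0346  0.0168] eul [ 97.3   0.  180. ] F [0.3 1.1 4. ] T [ 0.06  0.09 -0.01] open 0.261 ff 90.1 q [-0.31  0.09  2.26  0.    0.79 -0.43]
```

Run:
```python
from h import *
print(rel([.4428,-.0346,.13],down()),rel([.6357,.0116,.13],down()))
```

```text
[-0.0, 0.01, -11.32, 0.05, 0.02, -0.33] [2.14, 19.73, -11.3, 0.05, 0.02, -0.33]
```

{"method": "arm_command", "body": {"series": [0,0,-1,0,0,0,1,0,0,-3,0,0,0,1,0,0,-6,0,0,0,1,0,2,-9,0,0,0,1,0.4,5,-11.3,0,0,-0.3,1,1,9,-11.3,0,0,-0.3,1,1.5,13,-11.3,0,0,-0.3,1,2.1,17,-11.3,0,0,-0.3,1,2.1,19.7,-11.3,0,0,-0.3,1,2.1,19.7,-11.3,0,0,-0.3,1]}}

```text
time: 4.22
eef_pos: [0.6391, 0.012, 0.1296]
tcp_rot: [0.658, 0.753, 0.001, 0.001]
contact_force: [-0.1, -0.8, -0.6]
opening: 0.259
finger_force: 89.5
```

{"method": "arm_command", "body": {"series": [0,0,0,0,0,0,1,0,0,0,0,0,0,1,0,0,0,0,0,0,1]}}

```text
time: 4.47
eef_pos: [0.6336, 0.0112, 0.129]
tcp_rot: [0.659, 0.752, -0.001, -0.001]
contact_force: [-0.3, 0.8, -1.4]
opening: 0.259
finger_force: 89.5
```

Run:
```python
from h import *
st()
s=telemetry.get_state(); p=np.array(s['eef_pos']);q=R.from_quat(s['tcp_rot'])
tip=p+q.apply([.12,0,-.0102]); org=p+q.apply([.04,0,-.0102])
ims=[]
for n in('top','side'):
    c=cam(n); pr=proj(c,[tip,org]); print(n,pr.round(1).tolist(),proj(c,[.6166,.1553,.08]).round(1).tolist())
    x,y=pr[0].astype(int); x0,y0=x-45,y-55
    print('crop',x0,y0); ims.append(cv2.resize(c['color'][y0:y0+110,x0:x0+90],(396,484),interpolation=cv2.INTER_CUBIC))
cv2.imwrite('pics/i1.png',np.hstack(ims))
```

```text
4.47 tcp [0.6336 0.0112 0.129 ] eul [  97.6   -0.  -179.9] F [-0.3  0.8 -1.4] T [ 0.05 -0.02  0.  ] open 0.259 ff 89.5 q [-0.14  0.3   1.76 -0.    1.09 -0.27]
top [[256.8, 155.0], [288.1, 151.4]] [[250.5, 162.4]]
crop 211 100
side [[270.4, 199.4], [276.8, 183.2]] [[269.4, 217.9]]
crop 225 144
```

View pics/i1.png

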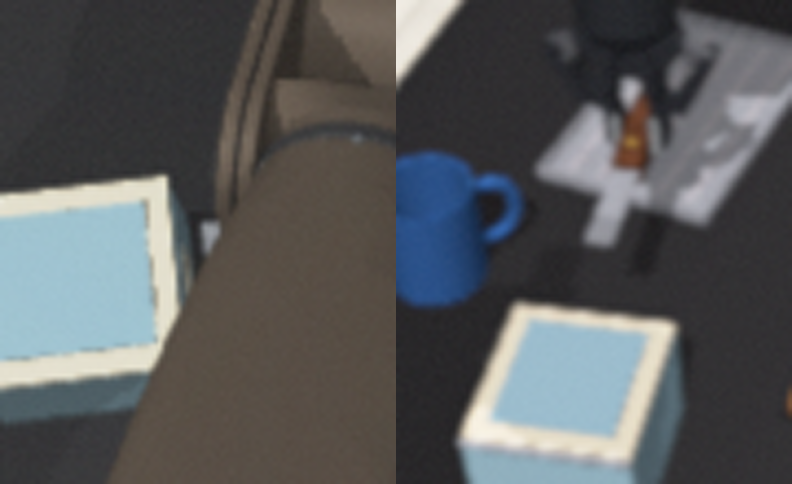

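Run:
```python
from h import *
st()
c=cam('side'); print(proj(c,[[.6767,.1621,.091],[.5567,.1461,.091],[.659,.293,.091],[.539,.277,.091]]).round(1).tolist())
print('crop meas [252,212.6],[289.5,217.2],[239.5,243.7],[278,250]')
t=cam('top')
o1,d1=ray(t,(257.6,153.8));o2,d2=ray(c,(271.4,199.4))
k=np.linalg.lstsq(np.c_[d1,-d2],o2-o1,rcond=None)[0];print('tip',(o1+k[0]*d1).round(4),(o2+k[1]*d2).round(4))
print(rel([.6357-.0*1,.0116,.070],down()))
```

```text
4.57 tcp [0.6339 0.011  0.1294] eul [  97.5   -0.  -180. ] F [ 0.2  0.5 -0.8] T [ 0.02  0.06 -0.02] open 0.257 ff 89.5 q [-0.14  0.3   1.76 -0.    1.09 -0.27]
[[251.1, 213.0], [287.4, 217.5], [238.2, 243.5], [277.0, 248.7]]
crop meas [252,212.6],[289.5,217.2],[239.5,243.7],[278,250]
tip [0.6211 0.1282 0.1394] [0.6156 0.1274 0.1375]
[0.04, 0.14, 5.97, -0.0, 0.0, -0.06]
```

{"method": "arm_command", "body": {"series": [0,0.1,3,0,0,0,1,0,0.1,5.5,0,0,0,1,0,0.1,5.95,0,0,0,1,0,0.1,5.95,0,0,0,1,0,0.1,5.95,0,0,0,1,0,0.1,5.95,0,0,0,1]}}

```text
time: 5.17
eef_pos: [0.6374, 0.0112, 0.072]
tcp_rot: [0.659, 0.752, 0.001, 0.001]
contact_force: [0.6, 0.3, -0.4]
opening: 0.258
finger_force: 89.5
```

Run:
```python
from h import *
st(); print(rel([.6356,.0116,.070],down()))
```

```text
5.17 tcp [0.6374 0.0112 0.072 ] eul [ 97.6   0.  179.8] F [ 0.6  0.3 -0.4] T [-0.01  0.   -0.01] open 0.258 ff 89.5 q [-0.14  0.37  1.78  0.    0.99 -0.27]
[0.07, -0.17, 0.2, 0.19, 0.05, -0.03]
```

{"method": "arm_command", "body": {"series": [0.8,0,0.1,0,0,0,1,1.6,0,0.1,0,0,0,1,2.4,0,0.1,0,0,0,1,3,0,0.1,0,0,0,1,3.5,0,0.1,0,0,0,1,3.5,0,0.1,0,0,0,1]}}

```text
time: 5.67
eef_pos: [0.6312, 0.0475, 0.069]
tcp_rot: [0.658, 0.753, 0.0, -0.0]
contact_force: [-0.4, 0.4, -1.5]
opening: 0.26
finger_force: 89.5
```

Run:
```python
from h import *
st();
```

```text
5.67 tcp [0.6312 0.0475 0.069 ] eul [  97.7   -0.  -180. ] F [-0.4  0.4 -1.5] T [-0.    0.   -0.03] open 0.26 ff 89.5 q [-0.08  0.37  1.79  0.    0.98 -0.22]
```

{"method": "arm_command", "body": {"series": [1,0,0,0,0,0,1,2,0,0,0,0,0,1,3,0,0,0,0,0,1,4,0,0,0,0,0,1,4,0,0,0,0,0,1,4,0,0,0,0,0,1]}}

```text
time: 6.17
eef_pos: [0.626, 0.0866, 0.0688]
tcp_rot: [0.658, 0.753, -0.0, 0.0]
contact_force: [-1.0, 0.6, -0.0]
opening: 0.26
finger_force: 89.5
```

Run:
```python
from h import *
st()
s=telemetry.get_state(); p=np.array(s['eef_pos']);q=R.from_quat(s['tcp_rot']); tip=p+q.apply([.12,0,-.0102]); print(tip)
a=np.radians(97.6);ex=np.array([np.cos(a),np.sin(a),0]); print('depth',(tip-[.6166,.1553,.08])@ex)
ims=[]
for n in('top','side'):
    c=cam(n); x,y=proj(c,[.6166,.1553,.08])[0].astype(int)
    ims.append(cv2.resize(c['color'][y-55:y+55,x-45:x+45],(396,484),interpolation=cv2.INTER_CUBIC))
cv2.imwrite('pics/i2.png',np.hstack(ims))
```

```text
6.17 tcp [0.626  0.0866 0.0688] eul [  97.7    0.  -180. ] F [-1.   0.6 -0. ] T [-0.06 -0.03  0.03] open 0.26 ff 89.5 q [-0.02  0.37  1.79 -0.    0.98 -0.16]
[0.6100149  0.20551962 0.07901193]
depth 0.05064938489514742
```

View pics/i2.png

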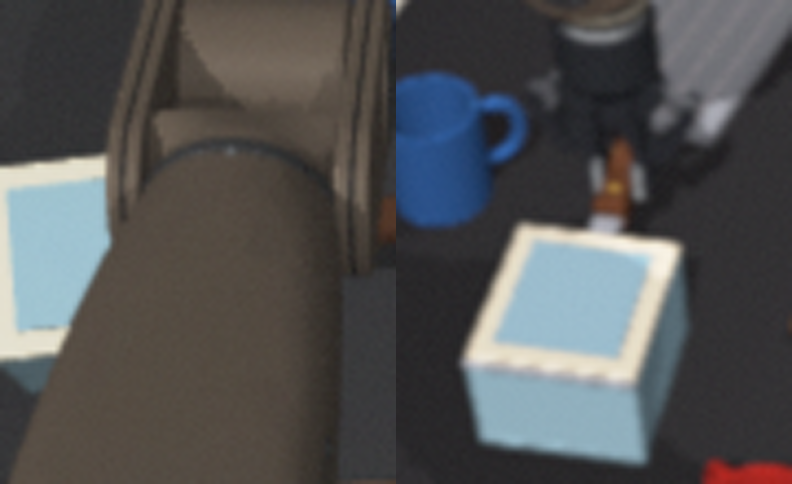

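{"method": "arm_command", "body": {"series": [0,0,-0.4,0,0,0,1,0.02,0,-1.05,0,0,0,1,0.08,0,-1.6,0,0,0,1,0.17,0,-2.14,0,0,0,1,0.35,0,-2.81,0,0,0,1,0.58,0,-3.46,0,0,0,1,0.86,0,-4.09,0,0,0,1,1.27,0,-4.8,0,0,0,1,1.76,0,-5.47,0,0,0,1,2.31,0,-6.09,0,0,0,1], "force": 110}}

```text
time: 7.1
eef_pos: [0.6233, 0.109, 0.1309]
tcp_rot: [0.659, 0.752, 0.0, 0.0]
contact_force: [-1.0, -1.5, -2.1]
opening: 0.255
finger_force: 111.7
```

Run:
```python
from h import *
st()
s=telemetry.get_state(); p=np.array(s['eef_pos']);q=R.from_quat(s['tcp_rot']); tip=p+q.apply([.12,0,-.0102])
c=cam('side'); print('tip',tip,proj(c,tip))
ims=[]
for n in('top','side'):
    c=cam(n); x,y=proj(c,[.6166,.1553,.1])[0].astype(int)
    ims.append(cv2.resize(c['color'][y-55:y+55,x-45:x+45],(396,484),interpolation=cv2.INTER_CUBIC))
cv2.imwrite('pics/i3.png',np.hstack(ims))
```

```text
7.1 tcp [0.6233 0.109  0.1309] eul [ 97.6   0.  180. ] F [-1.  -1.5 -2.1] T [-0.38  0.11  0.09] open 0.255 ff 111.7 q [ 0.01  0.29  1.76 -0.    1.09 -0.12]
tip [0.6075083  0.2279592  0.14109046] [[260.84712947 220.80645499]]
```

View pics/i3.png

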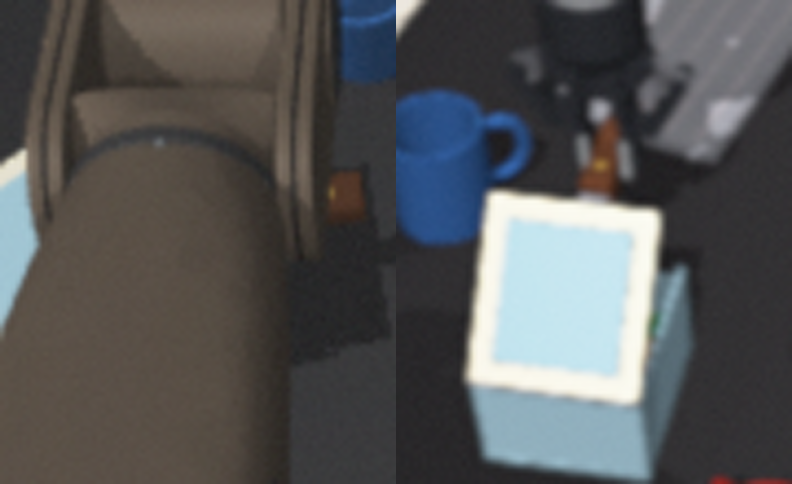

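{"method": "arm_command", "body": {"series": [0.37,0,-0.33,0,0,0,1,0.73,0,-0.64,0,0,0,1,1.12,0,-0.92,0,0,0,1,1.52,0,-1.18,0,0,0,1,2.38,0,-1.63,0,0,0,1,3.28,0,-1.96,0,0,0,1,4.22,0,-2.19,0,0,0,1,5,0,-2.3,0,0,0,1,5.3,0,-2.3,0,0,0,1,5.3,0,-2.3,0,0,0,1]}}

```text
time: 8.08
eef_pos: [0.6159, 0.1627, 0.153]
tcp_rot: [0.658, 0.753, 0.0, -0.0]
contact_force: [1.0, 0.9, -0.5]
opening: 0.255
finger_force: 111.9
```

Run:
```python
from h import *
st()
s=telemetry.get_state(); p=np.array(s['eef_pos']);q=R.from_quat(s['tcp_rot']); tip=p+q.apply([.12,0,-.0102])
a=np.radians(97.6);ex=np.array([np.cos(a),np.sin(a),0]); d=(tip-[.6166,.1553,.08])@ex
print('tip',tip,'theta',np.degrees(np.arctan2(tip[2]+.001-.085,.13-d)))
c=cam('side'); x,y=260,210
cv2.imwrite('pics/i4.png',cv2.resize(c['color'][y-60:y+60,x-60:x+60],(560,560),interpolation=cv2.INTER_CUBIC))
ey=np.array([-ex[1],ex[0],0]); h=np.array([.6166,.1553,.085])+.13*ex
for th in (75,85,95):
    t=np.radians(th); m=h+.13*(-np.cos(t)*ex+np.sin(t)*np.array([0,0,1])); print(th,((proj(c,[m+.06*ey,m-.06*ey])-[x-60,y-60])*560/120).round(0).tolist())
```

```text
8.08 tcp [0.6159 0.1627 0.153 ] eul [ 9.77e+01 -1.00e-01  1.80e+02] F [ 1.   0.9 -0.5] T [-0.02  0.02 -0.01] open 0.255 ff 111.9 q [ 0.1   0.28  1.74  0.    1.13 -0.04]
tip [0.59992711 0.28161857 0.16333544] theta 88.13308072735359
75 [[357.0, 290.0], [169.0, 267.0]]
85 [[347.0, 311.0], [157.0, 288.0]]
95 [[337.0, 338.0], [145.0, 314.0]]
```

View pics/i4.png

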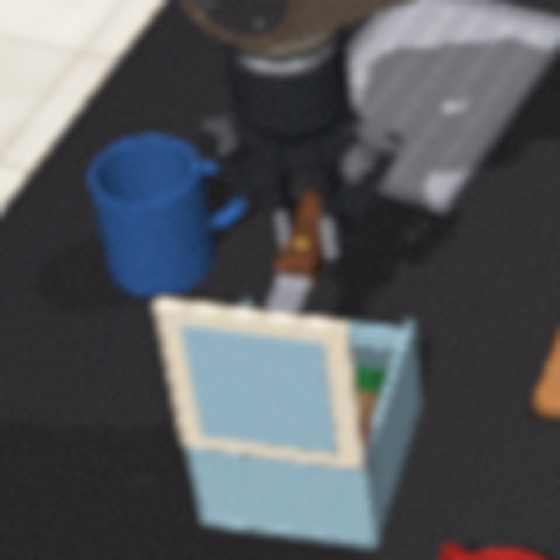

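{"method": "arm_command", "body": {"series": [-1,0,0,0,0,0,1,-3,0,0,0,0,0,1,-6,0,-0.5,0,0,0,1,-9.5,0,-1.5,0,0,0,1,-13,0,-2,0,0,0,1,-15,0,-2,0,0,0,1,-15,0,-2,0,0,0,1]}}

```text
time: 8.72
eef_pos: [0.6367, 0.0072, 0.1735]
tcp_rot: [0.661, 0.75, -0.0, 0.001]
contact_force: [-0.9, 1.0, -0.7]
opening: 0.255
finger_force: 111.9
```

Run:
```python
from h import *
st()
c=cam('top'); im=cv2.imread('pics/top0.png'); V=cv2.cvtColor(im,cv2.COLOR_BGR2HSV)[...,2]
print(V[150,318:338],V[112:126,370],V[176:190,370],V[150,408:424])
for th in(60,90,120):
    m=np.zeros(V.shape,np.uint8); m[112:190,318:425]=(V>th)[112:190,318:425]
    k=max(cv2.findContours(m,0,1)[0],key=cv2.contourArea)
    W=np.array([onz(c,p,.010)[:2] for p in k[:,0].astype(float)],np.float32)
    r=cv2.minAreaRect(W); print(th,np.round(r[0],4),np.round(r[1],4),round(r[2],1),cv2.boxPoints(r).round(3).tolist())
    q=cv2.approxPolyDP(cv2.convexHull(k),5,True)[:,0]; print(q.tolist(),[onz(c,p.astype(float),.01)[:2].round(3).tolist() for p in q])
```

```text
8.72 tcp [0.6367 0.0072 0.1735] eul [9.730e+01 1.000e-01 1.799e+02] F [-0.9  1.  -0.7] T [0.01 0.01 0.02] open 0.255 ff 111.9 q [-0.15  0.25  1.73 -0.    1.16 -0.27]
[ 58  56  57  55  57  58  58  57  57  62 108 168 147 176 182 182 180 180
 182 182] [ 57  56  55  56  59  57  56  55  55  57  67 107 148 141] [144  96  66  60  58  58  60  59  59  61  58  57  58  62] [182 181 181 179 164 153 159 118  59  58  58  59  58  56  58  57]
60 [ 0.6789 -0.1807] [0.26   0.1754] 83.8 [[0.578000009059906, -0.30000001192092896], [0.7519999742507935, -0.3190000057220459], [0.7799999713897705, -0.061000000685453415], [0.6060000061988831, -0.041999999433755875]]
[[331, 119], [416, 127], [413, 182], [323, 174]] [[0.774, -0.065], [0.751, -0.314], [0.585, -0.299], [0.606, -0.042]]
90 [ 0.6802 -0.1823] [0.2528 0.165 ] 84.4 [[0.5860000252723694, -0.30000001192092896], [0.75, -0.3160000145435333], [0.7749999761581421, -0.06499999761581421], [0.6110000014305115, -0.04800000041723251]]
[[331, 120], [416, 128], [413, 181], [326, 172]] [[0.771, -0.065], [0.748, -0.314], [0.588, -0.299], [0.612, -0.051]]
120 [ 0.6803 -0.1824] [0.25   0.1618] 84.3 [[0.5870000123977661, -0.29899999499320984], [0.7490000128746033, -0.3149999976158142], [0.7730000019073486, -0.06599999964237213], [0.6119999885559082, -0.05000000074505806]]
[[332, 120], [415, 128], [413, 180], [327, 172]] [[0.771, -0.068], [0.748, -0.311], [0.591, -0.299], [0.612, -0.053]]
```

Run:
```python
from h import *
print(rel([.6771,-.2147,.07],down(84.3)))
```

```text
[-22.75, 1.2, 10.3, 0.01, -0.0, 13.02]
```

{"method": "arm_command", "body": {"series": [-3,0.2,0,0,0,2,1,-7,0.4,0,0,0,5,1,-11,0.6,1,0,0,8,1,-15,0.8,3,0,0,11,1,-19,1,6,0,0,13,1,-22,1.2,8.5,0,0,13,1,-22.75,1.2,10,0,0,13,1,-22.75,1.2,10.3,0,0,13,1,-22.75,1.2,10.3,0,0,13,1,-22.75,1.2,10.3,0,0,13,1]}}

```text
time: 9.6
eef_pos: [0.678, -0.2101, 0.0701]
tcp_rot: [0.739, 0.673, 0.0, -0.0]
contact_force: [-0.3, 0.1, -1.2]
opening: 0.254
finger_force: 112.0
```

Run:
```python
from h import *
st(); print(rel([.6771,-.2147,.008],down(84.3)))
s=telemetry.get_state(); p=np.array(s['eef_pos']);q=R.from_quat(s['tcp_rot'])
c=cam('side'); print((proj(c,[p+q.apply([.12,0,-.0102]),p+q.apply([.04,0,-.022])])-[230,110]).round(1)*5)
cv2.imwrite('pics/i5.png',cv2.resize(c['color'][110:220,230:370],None,fx=5,fy=5,interpolation=cv2.INTER_CUBIC))
```

```text
9.6 tcp [ 0.678  -0.2101  0.0701] eul [  84.6   -0.  -180. ] F [-0.3  0.1 -1.2] T [-0.04  0.02  0.  ] open 0.254 ff 112.0 q [-0.44  0.52  1.58  0.    1.04 -0.35]
[-0.47, -0.04, 6.21, -0.01, -0.04, 0.32]
[[236.5 289. ]
 [284.5 215. ]]
```

View pics/i5.png

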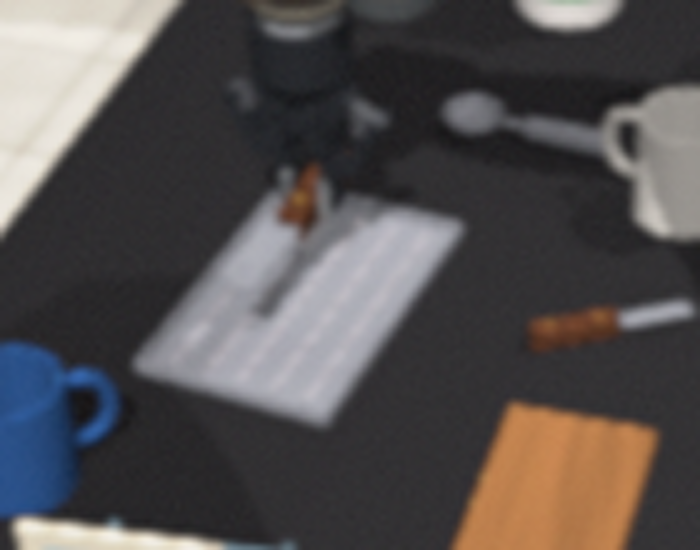

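{"method": "arm_command", "body": {"series": [-0.2,0,2,0,0,0,1,-0.3,0,4,0,0,0,1,-0.3,0,5.2,0,0,0,1,-0.3,0,5.8,0,0,0,1,-0.3,0,6,0,0,0,1,-0.3,0,6,0,0,0,1,-0.3,0,6,0,0,0,1]}}

```text
time: 10.23
eef_pos: [0.6785, -0.2145, 0.0113]
tcp_rot: [0.74, 0.673, 0.0, 0.001]
contact_force: [-0.0, -0.2, -0.8]
opening: 0.257
finger_force: 112.0
```

Run:
```python
from h import *
st(); print(rel([.6771,-.2147,.006],down(84.3)))
```

```text
10.23 tcp [ 0.6785 -0.2145  0.0113] eul [ 84.6   0.  179.9] F [-0.  -0.2 -0.8] T [ 0.03 -0.01  0.  ] open 0.257 ff 112.0 q [-0.45  0.59  1.59  0.    0.95 -0.35]
[-0.03, -0.14, 0.53, 0.12, 0.04, 0.3]
```

{"method": "arm_command", "body": {"series": [0,0,0.1,0,0,0,1,0,0,0.2,0,0,0,1,0,0,0.3,0,0,0,1,0,0,0.35,0,0,0,1,0,0,0.35,0,0,0,1,0,0,0.35,0,0,0,1]}}

```text
time: 10.73
eef_pos: [0.6774, -0.2145, 0.0062]
tcp_rot: [0.74, 0.673, -0.0, -0.0]
contact_force: [0.1, -0.3, -1.0]
opening: 0.253
finger_force: 112.0
```

Run:
```python
from h import *
st()
```

```text
10.73 tcp [ 0.6774 -0.2145  0.0062] eul [  84.6   -0.  -180. ] F [ 0.1 -0.3 -1. ] T [-0.04  0.    0.01] open 0.253 ff 112.0 q [-0.45  0.6   1.59  0.    0.95 -0.35]
```

{"method": "arm_command", "body": {"series": [0,0,0.05,0,0,0,1,0,0,0.1,0,0,0,1,0,0,0.1,0,0,0,1,0,0,0.1,0,0,0,1]}}

```text
time: 11.07
eef_pos: [0.6776, -0.2145, 0.006]
tcp_rot: [0.74, 0.673, -0.0, 0.0]
contact_force: [-2.4, -0.6, 4.2]
opening: 0.252
finger_force: 112.6
```

Run:
```python
from h import *
st()
```

```text
11.07 tcp [ 0.6776 -0.2145  0.006 ] eul [ 84.6   0.  180. ] F [-2.4 -0.6  4.2] T [ 0.13  0.33 -0.01] open 0.252 ff 112.6 q [-0.45  0.6   1.59 -0.    0.95 -0.35]
```

{"method": "arm_command", "body": {"series": [0,0,0,0,0,0,0.7,0,0,0,0,0,0,0.6,0,0,0,0,0,0,0.4,0,0,0,0,0,0,0.35,0,0,0,0,0,0,0.35,0,0,0,0,0,0,0.35], "force": 20}}

```text
time: 11.57
eef_pos: [0.6775, -0.2144, 0.0051]
tcp_rot: [0.74, 0.673, -0.0, -0.0]
contact_force: [-0.8, 0.1, -1.3]
opening: 0.649
finger_force: 0.0
```

Run:
```python
from h import *
st()
```

```text
11.57 tcp [ 0.6775 -0.2144  0.0051] eul [  84.6   -0.  -180. ] F [-0.8  0.1 -1.3] T [ 0.05 -0.01  0.07] open 0.649 ff 0.0 q [-0.45  0.6   1.59  0.    0.95 -0.35]
```

{"method": "arm_command", "body": {"series": [0,0,-1,0,0,0,0.35,0,0,-3,0,0,0,0.35,0,0,-7,0,0,0,0.35,0,0,-11,0,0,0,0.35,0,0,-15,0,0,0,0.35,0,-3,-19,0,0,0,0.35,0,-7,-22,0,0,0,0.35,-2,-11,-22,0,0,0,0.35,-4,-15,-22,0,0,0,0.35,-5,-17,-22,0,0,0,0.35]}}

```text
time: 12.4
eef_pos: [0.5025, -0.2482, 0.2279]
tcp_rot: [0.739, 0.673, 0.0, 0.002]
contact_force: [0.3, -1.2, -0.3]
opening: 0.65
finger_force: 0.0
```

Run:
```python
from h import *
st()
t=cam('top')['color'];s=cam('side')['color']
z=lambda i,w,h:cv2.resize(i,(w,h),interpolation=cv2.INTER_CUBIC)
cv2.imwrite('pics/f.png',np.vstack([z(t[75:200,190:490],720,300),z(s[90:290,190:420],345,300).repeat(1,0) if 0 else np.hstack([z(s[90:290,190:420],345,300),z(s[140:200,240:340],375,300)])]))
```

```text
12.4 tcp [ 0.5025 -0.2482  0.2279] eul [8.470e+01 1.000e-01 1.798e+02] F [ 0.3 -1.2 -0.3] T [-0.03  0.05  0.03] open 0.65 ff 0.0 q [-0.64  0.04  1.87 -0.    1.24 -0.55]
```

View pics/f.png

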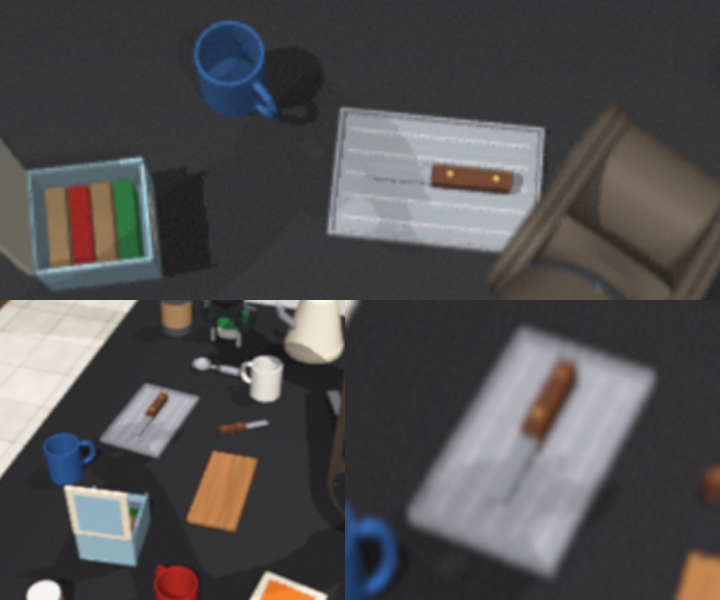

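The final picture shows the knife lying flat inside the tray (handle at 432–515, 165–192 and blade to 372,180 in the crop). The lid is standing open, and the mugs and spoon look undisturbed.

```bash
python3 -c "
from plant import ctrl
print(ctrl.sign_off())"
```

```text
the job is handed in; nothing more can be done
None
```

The lid was levered to about 88° (nearly upright) and left open, the knife was set down flat inside the drip tray, and the job was handed in at about 12.5 s; I saw no sign that the mugs, jar or spoon moved, though the jar was only partly in view in the last picture.

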